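# Lay the thermometer down and start the boot dryer

## Robot

A 6-joint arm with a two-finger parallel gripper is mounted at the origin on the work surface. World frame = base frame: x ahead of the robot, y to its left, z up, the work surface at z = 0. Lengths are in m, angles in rad, forces in N, time in s.
With the tool pointing down it reaches from about 0.25 to 0.8 m from the base axis. Payload 8.5 kg.
Tool frame: the origin (TCP) lies midway between the tips of the shut fingers; the grasp point (between the pads) lies 19 mm behind it; x points along the fingers, z is the direction in which the jaws open and shut, and the axes are right-handed (so a half turn about x gives the same grasp; the last joint's range is limited). The gripper opens to 85 mm and grips with 20 to 120 N. Pads are 22 mm wide; open, the fingers measure 114 mm over their backs; the gripper's body (76 mm by 85 mm) begins 54 mm behind the grasp point. The pads swing forward as they close: fully open they stand 13 mm farther back than shut.
Start: joints at [-1.326, 0.238, -0.013, 1.319, 0, 1.571], TCP at [0.127, -0.509, 0.231] pointing down, gripper open.
Joint ranges: [-2.66, 2.66], [-1.03, 1.9], [-1.14, 1.46], [-1.82, 2.27], [-1.45, 1.34], [-3.14, 3.14]. Speed limits (rad/s): [2.22, 2.22, 2.79, 3.14, 3.14, 3.14].

## Interface

Orientations are given as a 3x3 rotation matrix whose columns are the frame's x, y, z axes.
In Python, from bench import manip gives the robot as it stands. The module is installed in compiled form; this text tells all that it offers. Calls block until the motion is done:
- manip.move_to(position, orientation): joint-space move of the TCP to a pose.
- manip.move_linear(position, speed=0.15, ori=None, contact_N=None): straight line of the TCP; ori=None keeps the orientation; speed is the mean speed in m/s. With contact_N (N) it stops when the force on the tool has changed by that much, and returns True; else False.
- manip.set_joints(angles): joint-space move.
- manip.open_gripper() and manip.clamp(): open the fingers fully, or close them until they stop; the grip force is fixed at half the most.
- manip.pause(seconds).
- manip.solve_ik(position, orientation): joint angles nearest the present ones, or None.
- manip.grab_frame(name): name is "scene" or "top"; returns the picture (480x640x3 uint8, blue, green, red); there is no depth.
- manip.camera_model(name): a dict with "fx", "fy", "cx", "cy" (pixels), "rvec" (rotation vector, rad) and "tvec" (3), from world to camera coordinates, as OpenCV has them. Camera axes: x right, y down, z forward; pixel columns grow to the right and rows downward; lengths in m; the calibration is good to about 2 mm. A picture is of the moment at which its call begins. camera_model takes no time and is no camera call.
A pose or a line that the arm cannot do raises manip.PlanningError and nothing moves.
- manip.close_job(): hands the job in, once; it reports no verdict.
Readings, each from a call of its own:
- manip.current_time(): time.
- manip.current_qpos(): joint angles.
- manip.current_joint_velocities(): joint speeds.
- manip.current_effort(): joint torques, N m.
- manip.current_position(): TCP position.
- manip.current_tool_rot(): TCP orientation.
- manip.current_force(): force on the tool from outside, world axes, zero at the start.
- manip.current_torque(): the same for the moment, N m.
- manip.current_finger_gap(): finger opening in m.
Only numpy, scipy, OpenCV 4.12 (cv2) and the standard library are available. Lean on these libraries where they do the work, as an engineer would, in place of code of your own. Each camera call takes 0.05 s, during which the arm holds its last target. There are 200 camera calls.

## Task

Get the boot dryer going with the thermometer readable beside it, using pushes only and picking nothing up. First push the standing silver thermometer case over so that it lies flat on its back on the blue felt pad with its window facing up; then push the dryer's red lever all the way over to the side with the green dot. Leave the mug, the wax cork and the lunch box where they are.

Things in the scene. Friction and masses are not known exactly. Their poses are not given: they have to be found in the camera images.
- case: silver hard case of a thermometer, a loose box 36 mm (x) by 64 mm (y) by 120 mm (z), about 0.16 kg, standing on end on the felt pad. Origin: centre of the end it stands on; z up along its length. The black-framed window is on its -x face, and a black strip along that edge of its top end marks the window side. Pushed near the top of the window face towards its +x, it tips past 17 degrees and falls onto its back.
- case_center (a point): middle of the thermometer case, 60 mm along its z from the origin, on its long axis
- case_foot (a point): centre of the end face that the case stands on (the case's origin)
- pad: fixed blue felt pad, 220 mm (x) by 140 mm (y), 3 mm thick. Origin: centre of its underside, on the shelf. The case stands near its -x end, window roughly towards the pad's -x, with about 140 to 165 mm of pad behind its back.
- dryer: fixed grey plastic boot dryer stand: base 200 mm (x) by 220 mm (y) by 85 mm high, origin at the centre of its underside. Two upright tubes, 42 mm thick, 266 mm high, at x = 55, y = +62 and -62 mm. Red lever on the base top at x = -60 mm between two black cheeks (26 mm long in y, tops 105 mm high). Green dot on the lever's -y side (y = -75 mm), white dot on its +y side.
- lever (a joint): the red lever's angle in rad about the dryer's x axis: 0 = fully towards the white dot (leaning 0.5 rad from upright to the dryer's +y), 0.5 = upright, 1.0 = fully over at its stop towards the green dot (leaning 0.5 rad to -y). Friction holds it where it is left; pushing it takes 1 to 3 N.
- lever_pivot (a point): the lever's pivot axis, at (-60, 0, 96) mm in the dryer's frame. The lever is a paddle 22 mm wide (x), 10 mm thick, with a 14 mm thick round bar, 32 mm wide, across its end; 62 mm long from the pivot.
- lever_tip (a point): centre of the round bar at the lever's free end, 55 mm from the pivot; moves with the lever
- mug: bystander: stainless steel mug, 78 mm diameter, 90 mm tall, handle at its +y; origin at the centre of its underside
- cork: bystander: wooden ski wax cork, block 85 x 45 x 28 mm lying flat; origin at the centre of its underside
- lunchbox: bystander: green plastic lunch box, 106 (x) x 156 (y) x 67 mm high; origin at the centre of its underside
There are look-alikes about, which are no part of the job. Leave any orange or purple look-alike of the case alone.

How it is judged:
On the way, in this order (a step that is already met when the one before it is completed fails the run):
1. the thermometer case lies flat on its back on the pad, window up (angle between case's own x axis and vertical above 3 rad and x of case_center in the frame of pad between -0.05 and 0.05 m and y of case_center in the frame of pad between -0.038 and 0.038 m and height (world z) of case_center below 0.03 m), for 0.2 s.
2. the lever is pushed fully over to the green dot (value of joint lever above 0.9 rad), for 0.2 s.
At the end, for the whole second after the job is handed in: The case lies on its back with its window up (within 8 degrees), at rest, its middle within 50 mm (pad's x) and 38 mm (pad's y) of the pad's centre; the lever is past 0.9 rad; mug, cork and lunch box are upright and within 30 mm of where they stood (all of step 1 and linear speed of case below 0.02 m/s and value of joint lever above 0.9 rad and distance of each of mug, cork, lunchbox from where it was at the start of the episode below 0.03 m and angle between each of mug, cork, lunchbox's own z axis and vertical below 0.2 rad); the robot touches nothing.
It fails at once if the thermometer case is lifted off the pad (height (world z) of case_foot above 0.045 m or height (world z) of case_center above 0.085 m).
It fails at once if the mug is moved or tipped (distance of mug from where it was at the start of the episode above 0.03 m or angle between mug's own z axis and vertical above 0.35 rad).
It fails at once if the wax cork is moved or tipped (distance of cork from where it was at the start of the episode above 0.03 m or angle between cork's own z axis and vertical above 0.35 rad).
It fails at once if the lunch box is moved or tipped (distance of lunchbox from where it was at the start of the episode above 0.03 m or angle between lunchbox's own z axis and vertical above 0.35 rad).
It also fails if it takes over 51 s, if anything falls off the work surface, if the arm or the gripper's body presses on something with over 40 N, if the wrist force passes 120 N, or if a joint passes its speed limit or range.

## Working session

There is one attempt and no reset: what is moved stays moved. The work goes in short steps, each a Python script; the robot and the scene stay as the last script left them, time stands still between calls to the robot, and variables do not carry over. Pictures are saved under pics/ and viewed, about 8 in all and at most 12, crops included, and the job is handed in when it is done.

```bash
mkdir -p pics
cat > h.py <<'E'
import numpy as np, cv2
from bench import manip
def cam(n):
    m=manip.camera_model(n);K=np.array([[m['fx'],0,m['cx']],[0,m['fy'],m['cy']],[0,0,1.]])
    return K,np.array(m['rvec'],float).ravel(),np.array(m['tvec'],float).ravel()
def ray(n,uv,z):
    K,r,t=cam(n);R=cv2.Rodrigues(r)[0];c=-R.T@t
    d=R.T@np.linalg.inv(K)@np.array([uv[0],uv[1],1.]);return c+d*(z-c[2])/d[2]
def proj(n,P):
    K,r,t=cam(n);return cv2.projectPoints(np.atleast_2d(np.array(P,float)),r,t,K,None)[0].reshape(-1,2)
E
python3 - <<'E'
from h import *
for n in('scene','top'):
    cv2.imwrite(f'pics/{n}0.png',manip.grab_frame(n)); K,r,t=cam(n);print(n,-cv2.Rodrigues(r)[0].T@t,K[0,0])
print(manip.current_tool_rot(),manip.current_time())
E
```

```text
scene [1.2654791  0.1780077  0.74460224] 459.4424206819966
top [0.39108489 0.05148383 1.03915524] 455.00835793774837
[[-3.12895238e-04  9.70187618e-01  2.42354880e-01]
 [ 1.26644484e-03  2.42355082e-01 -9.70186792e-01]
 [-9.99999149e-01  3.36225888e-06 -1.30452085e-03]] 0.1
```

View pics/scene0.png

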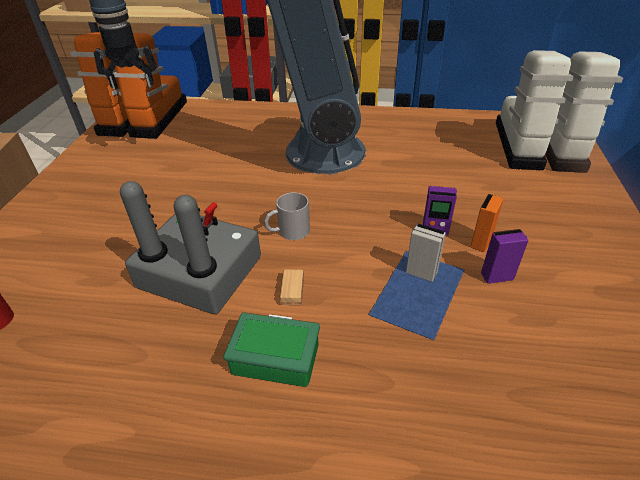

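View pics/top0.png

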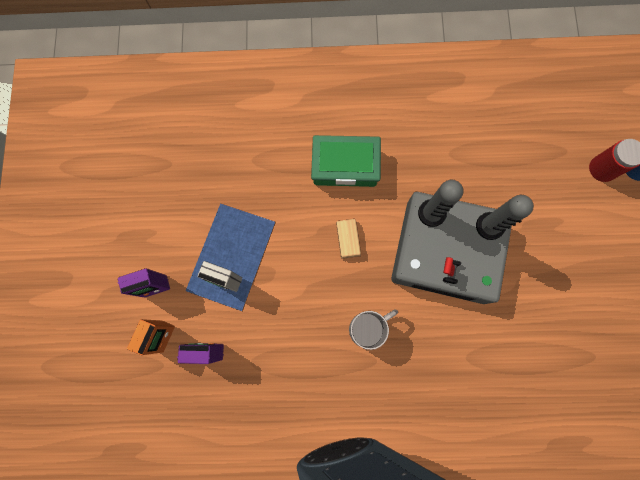

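Candidates for the case in the top view are silver (215,272) on the pad, purple (143,283), purple (200,353) and orange (150,338). By the description it is the silver one. The dryer lever is at (450,267), with the white dot at (415,264) and the green dot at (487,281). I'll check this in a close crop and measure.

Run:
```python
from h import *
I=cv2.imread('pics/top0.png')
a=cv2.resize(I[200:370,110:280],(600,600),interpolation=cv2.INTER_CUBIC)
b=cv2.resize(I[240:310,390:510],None,fx=0,fy=0,dsize=(800,467),interpolation=cv2.INTER_CUBIC) 
cv2.imwrite('pics/a.png',a);
hsv=cv2.cvtColor(I,cv2.COLOR_BGR2HSV)
m=cv2.inRange(hsv,(100,90,40),(125,255,255)); m[:, :180]=0;m[:,290:]=0;m[:195]=0;m[320:]=0
m=cv2.morphologyEx(m,cv2.MORPH_CLOSE,np.ones((5,5)))
c=max(cv2.findContours(m,0,2)[0],key=cv2.contourArea);r=cv2.minAreaRect(c)
P=np.array([ray('top',p,.003) for p in cv2.boxPoints(r)]);print('pad',P.round(4).tolist(),P.mean(0),[np.linalg.norm(P[i]-P[i-1]) for i in range(4)])
def blob(lo,hi,box):
    m=cv2.inRange(hsv,lo,hi);x0,y0,x1,y1=box;k=np.zeros_like(m);k[y0:y1,x0:x1]=m[y0:y1,x0:x1]
    c=max(cv2.findContours(k,0,2)[0],key=cv2.contourArea);return c,np.array(cv2.minAreaRect(c)[0])
for nm,lo,hi,z in(('green',(40,100,60),(85,255,255),.085),('white',(0,0,190),(180,50,255),.085)):
    c,p=blob(lo,hi,(395,240,515,305));print(nm,p,ray('top',p,z),cv2.contourArea(c))
c,p=blob((0,150,90),(8,255,255),(435,250,470,290));print('red',cv2.boundingRect(c),cv2.boxPoints(cv2.minAreaRect(c)).tolist())
# silver top (low saturation bright)
c,p=blob((0,0,130),(180,70,255),(180,250,250,300));print('silver',cv2.boxPoints(cv2.minAreaRect(c)).tolist())
for nm,uv,z in(('mug',(369,330),.09),('cork',(348,238),.028),('p2',(200,348),.12),('or',(150,337),.12),('p1',(143,280),.12)):print(nm,ray('top',uv,z))
```

```text
Traceback (most recent call last):
cv2.error: OpenCV(4.12.0) :-1: error: (-5:Bad argument) in function 'resize'
> Overload resolution failed:
>  - argument for resize() given by name ('dsize') and position (2)
>  - argument for resize() given by name ('dsize') and position (2)
```

```bash
cat > m.py <<'E'
from h import *
I=cv2.imread('pics/top0.png')
a=cv2.resize(I[200:370,110:280],(600,600),interpolation=cv2.INTER_CUBIC)
cv2.imwrite('pics/a.png',a);
hsv=cv2.cvtColor(I,cv2.COLOR_BGR2HSV)
m=cv2.inRange(hsv,(100,90,40),(125,255,255)); m[:, :180]=0;m[:,290:]=0;m[:195]=0;m[320:]=0
m=cv2.morphologyEx(m,cv2.MORPH_CLOSE,np.ones((5,5)))
c=max(cv2.findContours(m,0,2)[0],key=cv2.contourArea);r=cv2.minAreaRect(c)
P=np.array([ray('top',p,.003) for p in cv2.boxPoints(r)]);print('pad',P.round(4).tolist(),P.mean(0),[np.linalg.norm(P[i]-P[i-1]) for i in range(4)])
def blob(lo,hi,box):
    m=cv2.inRange(hsv,lo,hi);x0,y0,x1,y1=box;k=np.zeros_like(m);k[y0:y1,x0:x1]=m[y0:y1,x0:x1]
    c=max(cv2.findContours(k,0,2)[0],key=cv2.contourArea);return c,np.array(cv2.minAreaRect(c)[0])
for nm,lo,hi,z in(('green',(40,100,60),(85,255,255),.085),('white',(0,0,190),(180,50,255),.085)):
    c,p=blob(lo,hi,(395,240,515,305));print(nm,p,ray('top',p,z),cv2.contourArea(c))
c,p=blob((0,150,90),(8,255,255),(435,250,470,290));print('red',cv2.boundingRect(c),cv2.boxPoints(cv2.minAreaRect(c)).tolist())
c,p=blob((0,0,130),(180,70,255),(180,250,250,300));print('silver',cv2.boxPoints(cv2.minAreaRect(c)).tolist())
for nm,uv,z in(('mug',(369,330),.09),('cork',(348,238),.028),('p2',(200,348),.12),('or',(150,337),.12),('p1',(143,280),.12)):print(nm,ray('top',uv,z))
E
python3 m.py
```

```text
pad [[0.4867, 0.3788, 0.003], [0.6956, 0.3061, 0.003], [0.6409, 0.174, 0.003], [0.4366, 0.2505, 0.003]] [0.56491814 0.27734737 0.003     ] [np.float64(0.13778245468604988), np.float64(0.22120701971352394), np.float64(0.14294623478031165), np.float64(0.21816012896748707)]
green [486.5 280. ] [ 0.48479562 -0.27704858  0.085     ] 58.5
white [415. 263.] [ 0.52421014 -0.13191442  0.085     ] 54.0
red (444, 257, 11, 19) [[442.8919372558594, 273.648681640625], [445.7568054199219, 256.45947265625], [455.8108825683594, 258.1351318359375], [452.9460144042969, 275.3243408203125]]
silver [[196.57659912109375, 275.84320068359375], [202.4390869140625, 260.01446533203125], [230.90472412109375, 270.55731201171875], [225.042236328125, 286.38604736328125]]
mug [ 0.38825571 -0.02898974  0.09      ]
cork [0.59308751 0.00400344 0.028     ]
p2 [0.36048797 0.30913087 0.12      ]
or [0.38394669 0.41053883 0.12      ]
p1 [0.49865861 0.43070873 0.12      ]
```

View pics/a.png

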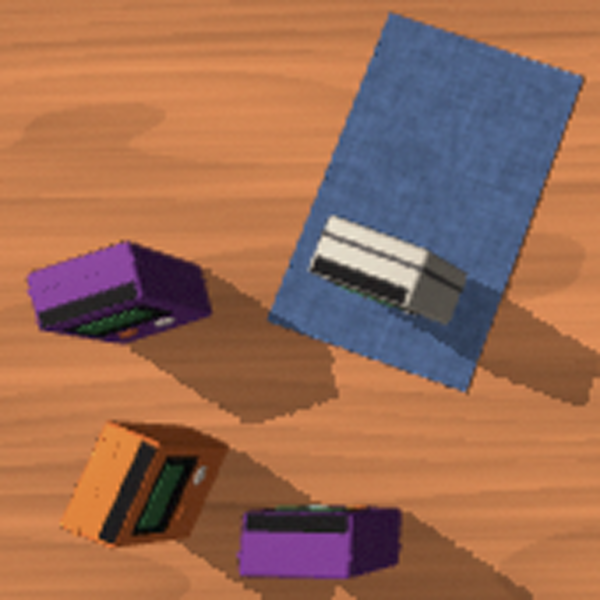

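The silver case stands on the pad with its black strip, and so the window, toward crop-bottom (about (357,288) in the crop), which is the robot side. The purple and orange ones stand off the pad. Next I'll compute the case and dryer frames and check that the poses are reachable.

```bash
cat > m2.py <<'E'
from h import *
c=np.array([[333,213],[428,249],[405,307],[310,270]])/3.529+[110,200]
C=np.array([ray('top',p,.123) for p in c]);ctr=C.mean(0)
print('case',C.round(3).tolist(),ctr,[round(float(np.linalg.norm(C[i]-C[i-1])),4) for i in range(4)])
u=(C[0]-C[1])+(C[3]-C[2]);u/=np.linalg.norm(u)   # case y (left)
n=np.array([u[1],-u[0],0]);  # case +x
if n@((C[0]+C[1])-(C[2]+C[3]))<0:n=-n
print('case x',n,np.degrees(np.arctan2(n[1],n[0])))
pc=np.array([.5649,.2773,0]);px=np.array([.6956-.4867,.3061-.3788,0])+np.array([.6409-.4366,.174-.2505,0]);px/=np.linalg.norm(px);py=np.array([-px[1],px[0],0])
print('pad yaw',np.degrees(np.arctan2(px[1],px[0])),'case in pad',(ctr-pc)@px,(ctr-pc)@py)
L=ctr+n*78;
f=ctr+n*(.018+.06);print('fallen centre in pad',(f-pc)@px,(f-pc)@py)
W=np.array([.5242,-.1319,0]);G=np.array([.4848,-.2770,0]);dy=(W-G)/np.linalg.norm(W-G);dx=np.array([dy[1],-dy[0],0]);D=(W+G)/2+.06*dx
print('dryer',D,dx,dy,np.linalg.norm(W-G))
piv=D-.06*dx+[0,0,.096]
for a in(0,.25,.5,.75,1):
    t=piv+.055*(np.sin(.5-a)*dy+np.cos(.5-a)*np.array([0,0,1]));print('lever',a,t,proj('top',t),proj('scene',t))
print('piv',proj('top',piv),proj('scene',piv))
E
python3 m2.py
python3 - <<'E'
import cv2
I=cv2.imread('pics/scene0.png');cv2.imwrite('pics/b.png',cv2.resize(I[170:320,110:270],(640,600),interpolation=cv2.INTER_CUBIC))
E
```

```text
case [[0.536, 0.304, 0.123], [0.513, 0.248, 0.123], [0.48, 0.261, 0.123], [0.503, 0.317, 0.123]] [0.50780397 0.28252343 0.123     ] [0.0352, 0.0602, 0.0355, 0.0601]
case x [ 0.92674459 -0.37569198  0.        ] -22.067087714049233
pad yaw -19.853851384819258 case in pad -0.05547634239241318 -0.014478113917727436
fallen centre in pad 0.022465471283739623 -0.017490369031737348
dryer [ 0.56240329 -0.22017288  0.        ] [ 0.96505485 -0.26204797  0.        ] [0.26204797 0.96505485 0.        ] 0.15035414859590676
lever 0 [ 0.51140979 -0.17900304  0.14426704] [[445.0563762  264.51452966]] [[210.91284803 208.58005047]]
lever 0.25 [ 0.50806574 -0.19131829  0.14929018] [[452.18087546 265.68972816]] [[205.52349553 205.42070747]]
lever 0.5 [ 0.5045  -0.20445  0.151  ] [[459.3566988  267.21241378]] [[200.10919591 203.40796186]]
lever 0.75 [ 0.50093426 -0.21758171  0.14929018] [[466.05841029 268.97414008]] [[195.04270466 202.67018232]]
lever 1 [ 0.49759021 -0.22989696  0.14426704] [[471.79700591 270.84561561]] [[190.66221418 203.2378274 ]]
piv [[451.90424079 270.78386124]] [[204.83669022 223.03714761]]
```

View pics/b.png

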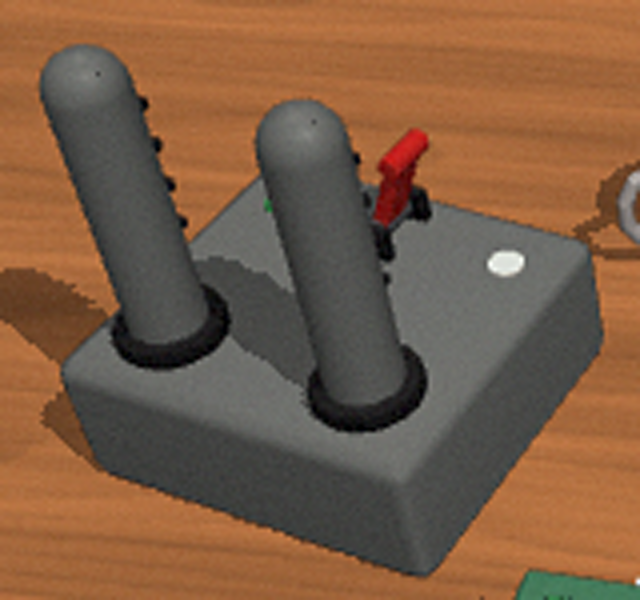

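The lever is at the white-dot side, angle 0: the predicted tip pixels match the bar in both views, scene (211,208) and top (445,264). After the fall the case should rest about (22,-17) mm from the pad centre, within limits. I'll push now.

```bash
cat > p1.py <<'E'
from h import *
ctr=np.array([.5078,.2825,0]);n=np.array([.9267,-.3757,0]);n/=np.linalg.norm(n)
x=np.array([0,0,-1.]);R=np.column_stack([x,n,np.cross(x,n)])
at=lambda s,z:ctr+n*s+[0,0,z]
for s,z in((-.065,.33),(-.065,.105),(.02,.105)):print(manip.solve_ik(at(s,z),R))
p=manip.current_position();R0=manip.current_tool_rot()
manip.clamp();manip.move_linear(p+[0,0,.1],speed=.15)
manip.move_to(at(-.065,.33),R)
manip.move_linear(at(-.065,.105),speed=.12)
manip.move_linear(at(.018,.105),speed=.05)
manip.pause(.3);print('f',manip.current_force(),manip.current_time())
manip.move_linear(at(-.065,.125),speed=.12)
manip.move_linear(at(-.065,.33),speed=.15)
print(manip.current_time(),manip.current_finger_gap())
a=manip.grab_frame('top');b=manip.grab_frame('scene');cv2.imwrite('pics/t1.png',a);cv2.imwrite('pics/s1.png',b)
cv2.imwrite('pics/c1.png',np.hstack([cv2.resize(a[190:390,110:310],(400,400)),cv2.resize(b[180:350,350:520],(400,400))]))
E
python3 p1.py
```

```text
[ 0.60110665  0.25906429  0.26462038  1.57635242  0.         -2.15531848]
[ 0.60110665  0.3401561  -0.20508243  1.0255578   0.         -2.15531848]
[ 0.48144908  0.42056208 -0.07669282  1.07354142  0.         -2.27497605]
f [ 0.11867183 -0.19567045  0.34802576] 8.9333
11.3083 -4.853478993831965e-05
```

View pics/c1.png

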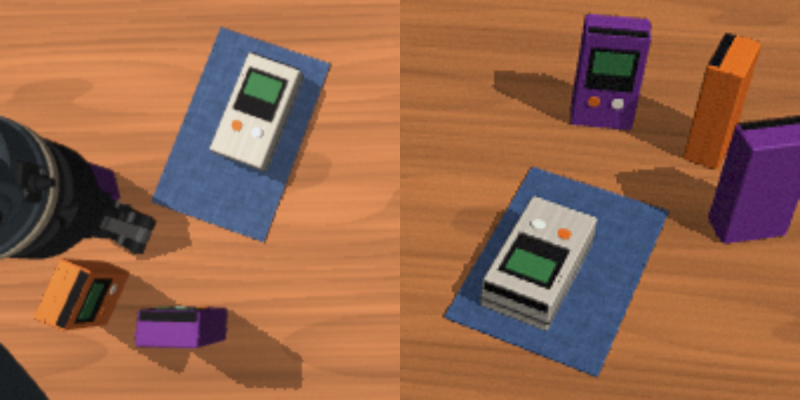

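The case lies on its back with its window up, around crop pixel (256,110). I'll measure its centre against the pad.

Run:
```python
from h import *
I=cv2.imread('pics/t1.png')
pc=np.array([.5649,.2773,0]);a=np.radians(-19.85);px=np.array([np.cos(a),np.sin(a),0]);py=np.array([-px[1],px[0],0])
# top face corners by hand from crop (x2, offset 110,190): far-left, far-right, near-right, near-left
for nm,q in(('full',[[248,52],[303,70],[265,172],[210,150]]),('face',[[248,52],[301,70],[262,166],[210,150]])):
    P=np.array([ray('top',np.array(p)/2+[110,190],.039) for p in q]);c=P.mean(0);print(nm,(c-pc)@px,(c-pc)@py,[round(float(np.linalg.norm(P[i]-P[i-1])),3) for i in range(4)])
hsv=cv2.cvtColor(I,cv2.COLOR_BGR2HSV);m=cv2.inRange(hsv,(0,0,100),(180,90,255));k=np.zeros_like(m);k[205:290,205:270]=m[205:290,205:270];k=cv2.morphologyEx(k,cv2.MORPH_CLOSE,np.ones((15,15)))
c=max(cv2.findContours(k,0,2)[0],key=cv2.contourArea);r=cv2.minAreaRect(c)
P=np.array([ray('top',p,.035) for p in cv2.boxPoints(r)]);c=P.mean(0);print('mask',(c-pc)@px,(c-pc)@py,[round(float(np.linalg.norm(P[i]-P[i-1])),3) for i in range(4)])
```

```text
full 0.02417942459713645 -0.018994793050470214 [0.119, 0.067, 0.122, 0.067]
face 0.025305268260015064 -0.017076787965491537 [0.119, 0.065, 0.117, 0.062]
mask 0.03400607939319355 -0.00947533262866422 [0.135, 0.14, 0.138, 0.138]
```

The hand-picked corners agree: the case centre is at about (24,-18) mm in the pad frame, inside the limits with more than 20 mm to spare. I discarded the mask fit because it was contaminated (sides came out at 135 x 140 mm). Next is the lever.

```bash
cat > p2.py <<'E'
from h import *
dy=np.array([.26205,.96505,0]);piv=np.array([.5045,-.20445,0])
x=np.array([0,0,-1.]);R=np.column_stack([x,-dy,np.cross(x,-dy)])
at=lambda s,z:piv+dy*s+[0,0,z]
manip.move_to(at(.078,.33),R)
manip.move_linear(at(.078,.132),speed=.12)
f0=manip.current_force()
h=manip.move_linear(at(-.012,.132),speed=.04,contact_N=12)
p=manip.current_position();print('hit',h,(p-piv)@dy,p,manip.current_force()-f0)
manip.pause(.3);manip.move_linear(at(.06,.14),speed=.12)
manip.move_linear(at(.06,.33),speed=.15);manip.move_to(np.array([.3,-.1,.36]),R)
print(manip.current_time())
a=manip.grab_frame('top');b=manip.grab_frame('scene');cv2.imwrite('pics/t2.png',a);cv2.imwrite('pics/s2.png',b)
cv2.imwrite('pics/c2.png',np.hstack([cv2.resize(a[230:310,390:510],(400,267)),cv2.resize(b[170:277,110:270],(400,267))]))
cv2.imwrite('pics/f2.png',np.vstack([cv2.imread('pics/c2.png'),np.hstack([cv2.resize(a,(400,300)),cv2.resize(b,(400,300))])]))
E
python3 p2.py
```

```text
hit True -0.00292048644188077 [ 0.50353979 -0.20721552  0.13162658] [0.86853034 5.52471368 3.31847524]
19.9667
```

View pics/f2.png

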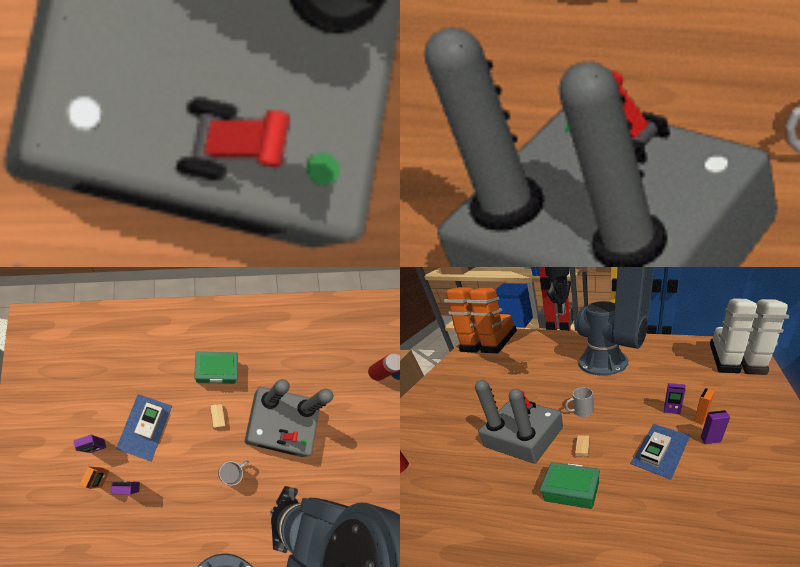

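The lever leans toward the green dot. Its bar is at top pixel (472,271), against a predicted (471.8,270.8) for 1.0 rad, and the push ended in a hard stop. The mug, cork and lunch box have not moved, and the case is still flat with its window up.

```bash
python3 -c "
from h import *
manip.close_job()"
```

```text
the job is handed in; nothing more can be done
```

The job is handed in, at about 20 s on the robot's clock. I pushed the silver case over with the closed fingers, then pushed the red lever over towards the green dot until it met its stop. Nothing was picked up, and the arm was clear of everything at the end.

- **Case:** it lies on its back with the window up, its middle about 24 mm (x) and -18 mm (y) from the pad's centre, against limits of 50 and 38 mm. I took this from corners picked by hand. The automatic colour-mask measurement of the same thing failed because it merged with its surroundings, so I did not use it.
- **Lever:** the bar is within 1 pixel of where it should appear at 1.0 rad. The push also met firm resistance about 2 mm from where I expected the stop.
- **Bystanders:** in the last pictures the mug, cork and lunch box look upright and where they started. I judged that by eye and did not measure it.

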